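# Make up a balance weight on the spring scale

## Robot

A 6-joint arm with a two-finger parallel gripper is mounted at the origin on the work surface. World frame = base frame: x ahead of the robot, y to its left, z up, the work surface at z = 0. Lengths are in mm, angles in rad, forces in N, time in s.
With the tool pointing down it reaches from about 350 to 875 mm from the base axis. Payload 4.2 kg.
Tool frame: the origin (TCP) lies at the very end of the fingers, on their centre line; the grasp point (between the pads) lies 19 mm behind it; z points along the fingers, y is the line along which they close (so a half turn about z gives the same grasp; the last joint's range is limited). The gripper opens to 85 mm and grips with 20 to 120 N. Pads are 22 mm wide; open, the fingers measure 114 mm over their backs; the gripper's body (76 mm by 85 mm) begins 54 mm behind the grasp point. The pads swing forward as they close: fully open they stand 13 mm farther back than shut.
Start: joints at [1.606, 0.385, 0.008, 0, -1.194, -0.259], TCP at [138.679, 609.399, 231.312] pointing down, gripper open.
Joint ranges: [-3.14, 3.14], [-1.21, 2.06], [-1.07, 1.41], [-3.16, 2.05], [-2.99, -0.16], [-3.1, 3.1]. Speed limits (rad/s): [2.79, 2.79, 3.14, 3.14, 3.14, 3.14].

## Interface

Orientations are given as a unit quaternion [x, y, z, w].
In Python, from bench import arm gives the robot as it stands.
- The arm moves only by the tool servo_tool, never from a script. Its argument "rows" is a list that holds one entry, the list of rows, each a list of 7 numbers: the finger opening in mm, from 0 to 85.4, then the shift along the tool's x, y, z in mm, then the turn, a rotation vector about the tool's x, y, z in rad. A call has 1 to 10 rows; each row is the pose to reach, as a shift and turn from the pose commanded when the call began, along the tool's axes at that moment; what a row does not reach only later rows make up. A row lasts 1/8 s, in which the tool goes at most 62.5 mm and 10.7 degrees, less where a joint would pass 70% of its speed; a pose out of reach is approached as far as the arm can. A call with a gripper value outside its range is refused whole. The fingers move at their own pace and stop on an object; the grip force is fixed at half the most. Time passes only in rows, so rows that repeat a pose let the fingers close. It gives the time, the measured TCP pose, the force, the opening and the grip force at its end, in the units of the state.
- arm.read_state(): the state, without advancing time (a new reading comes with each control period).
- arm.get_image(name): name is "side" or "top"; returns the picture (420x560x3 uint8, red, green, blue); there is no depth.
- arm.camera_params(name): a dict with "intrinsics" (3x3 intrinsics, pixels), "R" (3x3) and "t" (3): a world point X has camera coordinates R X + t. Camera axes: x right, y down, z forward; pixel columns grow to the right and rows downward; lengths in mm; the calibration is good to about 2 mm. A picture is of the moment at which its call begins. camera_params takes no time and is no camera call.
- arm.job_done(): hands the job in; it is judged then, once.
The state is a dict: "clock": time; "joints": joint angles; "joint_vel": joint speeds; "joint_efforts": joint torques, N m; "position": TCP position; "ee_rot": TCP orientation; "contact_force": force on the tool from outside, world axes, zero at the start; "wrist_torque": the same for the moment, N m; "gripper_width": finger opening in mm; "grasp_force": force on a finger pad.
Only numpy, scipy, OpenCV 4.12 (cv2) and the standard library are available. Lean on these libraries where they do the work, as an engineer would, in place of code of your own. Each camera call takes 0.05 s, during which the arm holds its last target. There are 200 camera calls.

## Task

Make up the balance weight for the display arm: take steel rings from the foam sheet one at a time and lower each over the spindle of the spring scale until it rests on the pan or on the ring below, and let go. Keep adding rings until the pointer has come down level with the set mark or has first passed below it, and leave the rings you do not need where they lie. Feel for the spindle gently: never press the pan down to its bottom stop, force the spindle or let a ring drop, and leave the other things alone.

Things in the scene. Friction and masses are not known exactly. Their poses are not given: they have to be found in the camera images.
- scale: Spring scale, fixed: grey housing 215 x 150 x 50 mm; origin under it on the upright stem's centre line, z up, x towards the index column, which stands 94 mm out, 116 mm tall. Above the housing a flat steel pan, 140 mm wide, lip 3 mm above its floor; from its middle rises a smooth loading spindle, 14 mm thick, 44 mm tall from the pan's floor, with a 0.5 mm chamfer at its tip.
- pan_height (a point): Fixed point on the stem's centre line, 113 mm above the bench, where the empty pan's floor is. The pan sits loosely on the stem: pan and spindle together stand 2.5 to 7 mm off this line, by an amount and in a direction that differ each time and are not measured, and shift (5.8 mm off in x and in y at most) when pushed sideways with over 4 N. They sink straight down.
- pan_stem (a joint): How far pan and spindle have sunk, m: 0 empty (spindle tip 157 mm above the bench), 0.045 on the hard bottom stop; from 0.042 it counts as bottomed. Damped spring, about 0.2 N per mm: one ring sinks it about 9 mm (8 to 10). It also shows how hard the pan is pressed.
- pointer (a point): Outer end of the black pointer blade that comes through the slot of the index column; it is fixed to the stem and sinks with the pan (103 mm above the bench when empty, 10 mm below the pan's floor, 108 mm out from the stem).
- mark (a point): Outer end of the set mark, a small black tab clamped on the index column close beside the pointer (12.5 mm to its side); set 12 to 26 mm below the empty pointer. Only its height matters.
- foam_sheet: White foam packing sheet, 220 x 220 x 12 mm, fixed; origin under its middle, axes along its sides. The four rings lie flat on it (12 mm above the bench) in a square of about 105 mm pitch parallel to its sides, each up to 10 mm from its place.
- ring1_mid (a point): Plain steel balance ring, 52 mm outside, 16 mm bore, 12 mm tall, about 180 g (up to 8 % more or less). Point: its centre, half-way up; z along its bore.
- ring2_mid (a point): Plain steel balance ring, 52 mm outside, 16 mm bore, 12 mm tall, about 180 g (up to 8 % more or less). Point: its centre, half-way up; z along its bore.
- ring3_mid (a point): Plain steel balance ring, 52 mm outside, 16 mm bore, 12 mm tall, about 180 g (up to 8 % more or less). Point: its centre, half-way up; z along its bore.
- ring4_mid (a point): Plain steel balance ring, 52 mm outside, 16 mm bore, 12 mm tall, about 180 g (up to 8 % more or less). Point: its centre, half-way up; z along its bore.
- dial_knob: small black control knob, 20 mm wide, 14 mm tall, standing on the middle of the foam sheet between the rings; leave alone
- bolt: steel bolt standing on its 18 mm head, 37 mm tall, between the scale and the foam sheet; leave alone
- screwdriver: screwdriver lying on the right side of the bench; leave alone
- wrench: open-ended spanner lying on the left side of the bench; leave alone
- solder_reel: reel of solder standing on its flange, 54 mm wide, 40 mm tall, beyond the scale and sheet; leave alone
- probe: white ultrasound hand probe lying on the bench, 100 mm long, beyond the scale and sheet; leave alone
- cleaner_can: spray-cleaner can, 52 mm wide, 150 mm tall, beyond the scale and sheet on the left; leave alone
There are look-alikes about, which are no part of the job. Leave any black or orange look-alike of the part that bears ring1_mid alone.

How it is judged:
By the outcome, as a careful person would: the job done as asked, in the order asked, and still so for the second after the job is handed in, with the robot touching nothing.
It also fails if it takes over 72 s, if anything falls off the work surface, if the arm or the gripper's body presses on something with over 40 N, if the wrist force passes 120 N, or if a joint passes its speed limit or range.

## Working session

There is one attempt and no reset: what is moved stays moved. The work goes in short steps, Python scripts to look and compute and a tool call to move; the robot and the scene stay as the last step left them, time stands still between calls to the robot, and variables do not carry over. Pictures are saved under pics/ and viewed, at most 10 in all, crops included, and the job is handed in when it is done.

Besides the shell and the picture viewer there is one more tool, called by a JSON object that holds its "method" and its "body", one argument or row to a line. servo_tool: Moves the arm, as the interface text tells. Its arguments: {"type":"object","properties":{"rows":{"type":"array"}},"required":["rows"]}

```bash
mkdir -p pics; ls
python3 - <<'E'
from bench import arm
import cv2, numpy as np
s=arm.read_state(); print(s['clock'],s['position'],s['ee_rot'],s['gripper_width'],s['contact_force'])
for n in('side','top'):
    im=arm.get_image(n); cv2.imwrite(f'pics/{n}0.png',im[:,:,::-1]); p=arm.camera_params(n); R=np.array(p['R']);t=np.array(p['t'])
    print(n,np.round(p['intrinsics'],1).tolist(),np.round(R,3).tolist(),np.round(-R.T@t,0))
E
```

```text
pics
0.0 [138.58142905 608.84857511 230.22560475] [ 9.93734072e-01 -1.11764930e-01 -7.35450409e-05  1.09013064e-03] 85.34248252450337 [0.17961719 0.40012797 0.63432144]
side [[389.8, 0.0, 279.4], [0.0, 389.8, 210.0], [0.0, 0.0, 1.0]] [[-0.838, -0.546, -0.009], [-0.416, 0.649, -0.637], [0.354, -0.53, -0.771]] [235. 473. 783.]
top [[388.6, 0.0, 276.2], [0.0, 388.6, 211.5], [0.0, 0.0, 1.0]] [[-0.006, -1.0, 0.005], [-0.992, 0.005, -0.128], [0.128, -0.006, -0.992]] [ 439.   16. 1038.]
```

View pics/side0.png

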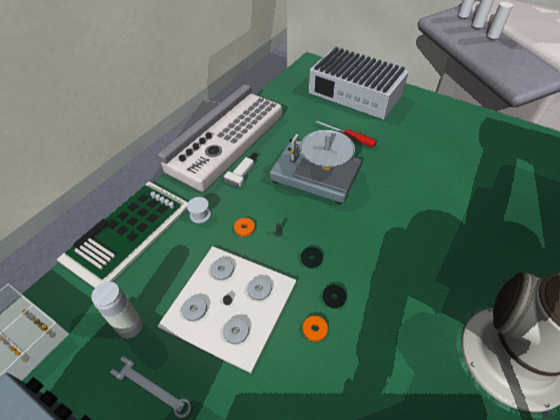

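View pics/top0.png

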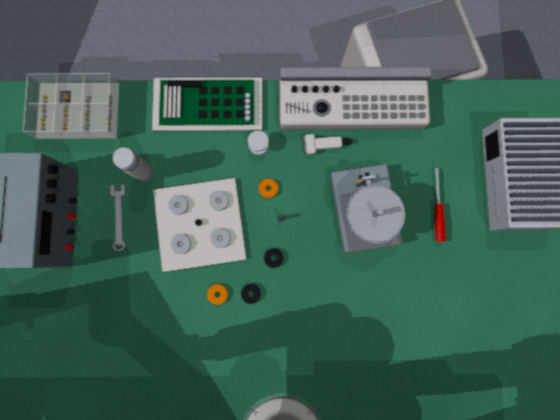

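Side view: four grey rings lie on the white foam at about (221,268), (259,287), (194,307) and (236,330). The scale is at (320,165). Top view: the rings are at (178,205), (219,201), (180,243) and (220,238), and the spindle is near (376,213). The look-alikes are orange at (268,188) and (217,294), and black at (274,258) and (251,294). The four plain grey rings on the foam fit the description, so I'll confirm with an enlarged crop and measure.

```bash
cat > h.py <<'E'
import cv2, numpy as np
from bench import arm
C={}
for n in('side','top'):
    p=arm.camera_params(n); C[n]=(np.array(p['intrinsics']),np.array(p['R']),np.array(p['t']))
def ray(n,uv):
    K,R,t=C[n]; d=R.T@np.linalg.inv(K)@[uv[0],uv[1],1]; return -R.T@t,d/np.linalg.norm(d)
def plane(n,uv,z):
    o,d=ray(n,uv); return o+d*(z-o[2])/d[2]
def proj(n,X):
    K,R,t=C[n]; q=K@(R@np.asarray(X,float)+t); return q[:2]/q[2]
def tri(us,ut):
    A=np.zeros((3,3));b=np.zeros(3); L=[]
    for n,u in(('side',us),('top',ut)):
        o,d=ray(n,u); P=np.eye(3)-np.outer(d,d); A+=P;b+=P@o; L.append((o,P))
    X=np.linalg.solve(A,b); return X,[float(np.linalg.norm(P@(X-o))) for o,P in L]
E
cat > m.py <<'E'
from h import *
I={n:cv2.cvtColor(cv2.imread(f'pics/{n}0.png'),cv2.COLOR_BGR2RGB) for n in C}
for n,im in I.items():
    g=cv2.cvtColor(im,cv2.COLOR_RGB2GRAY); hsv=cv2.cvtColor(im,cv2.COLOR_RGB2HSV)
    w=((g>185)&(hsv[...,1]<40)).astype(np.uint8)
    k,l,s,c=cv2.connectedComponentsWithStats(w)
    want=(230,310) if n=='side' else (200,222)
    best=[i for i in range(1,k) if s[i,4]>1500 and np.hypot(*(c[i]-want))<25]
    print(n,[(s[i].tolist(),c[i].round(1).tolist()) for i in best])
    cnt=cv2.findContours((l==best[0]).astype(np.uint8),cv2.RETR_EXTERNAL,cv2.CHAIN_APPROX_NONE)[0]
    hull=cv2.convexHull(max(cnt,key=len)); box=cv2.approxPolyDP(hull,8,True)[:,0]; print('foam corners',box.tolist(),[plane(n,b,12).round(0)[:2].tolist() for b in box])
    fm=cv2.fillConvexPoly(np.zeros(g.shape,np.uint8),hull,1); obj=fm&(1-w)
    for q in cv2.findContours(obj,cv2.RETR_EXTERNAL,cv2.CHAIN_APPROX_NONE)[0]:
        a=cv2.contourArea(q)
        if a>150: print(n,'ring',a,np.round(cv2.fitEllipse(q)[0],2),np.round(cv2.fitEllipse(q)[1],1), cv2.mean(im,cv2.drawContours(np.zeros(g.shape,np.uint8),[q],-1,1,-1))[:3])
S=I['side'][110:210,260:390];T=I['top'][150:260,320:420];F=I['top'][175:275,150:250]; G=I['side'][240:380,155:300]
r=lambda a:cv2.resize(a,(400,300),interpolation=cv2.INTER_CUBIC)
cv2.imwrite('pics/c0.png',np.vstack([np.hstack([r(S),r(T)]),np.hstack([r(G),r(F)])])[:,:,::-1])
E
python3 m.py
```

```text
side [([160, 247, 136, 125, 7204], [229.1, 309.6])]
foam corners [[212, 247], [295, 280], [250, 371], [160, 323]] [[662.0, 125.0], [449.0, 94.0], [418.0, 308.0], [632.0, 331.0]]
side ring 609.5 [236.77 329.2 ] [24.9 31.5] (153.3036809815951, 159.6319018404908, 162.82208588957056)
side ring 555.0 [195.26 307.2 ] [22.9 31.1] (152.21008403361344, 158.54789915966387, 161.6436974789916)
side ring 493.0 [259.77 287.56] [22.8 27.7] (153.6346516007533, 160.0282485875706, 162.8286252354049)
side ring 444.0 [222.59 268.15] [21.1 27.1] (151.9875, 158.59583333333333, 161.34375)
top []Traceback (most recent call last):
  File "m.py", line 10, in <module>
    cnt=cv2.findContours((l==best[0]).astype(np.uint8),cv2.RETR_EXTERNAL,cv2.CHAIN_APPROX_NONE)[0]
                             ~~~~^^^
IndexError: list index out of range
```

```bash
python3 - <<'E'
import cv2
im=cv2.imread('pics/top0.png');g=cv2.cvtColor(im,cv2.COLOR_BGR2GRAY)
print(im[215,165],im[190,200],im[262,210]); print(g[205,160:200]); print(g[190:225,178])
E
sed -i 's/^    w=.*/    w=((g>(185 if n=="side" else 178))\&(hsv[...,1]<60)).astype(np.uint8)/' m.py; python3 m.py
```

```text
[182 183 187] [182 183 187] [181 182 187]
[185 184 184 184 183 184 184 181 171 159 153 151 151 147 132 107 121 139
 140 133 141 153 158 156 156 154 144 124 122 143 150 152 151 154 166 181
 185 183 184 184]
[185 185 184 181 174 160 154 154 154 153 154 144 127 133 138 140 131 131
 146 152 151 152 154 150 147 174 183 185 185 184 184 183 185 183 185]
side [([160, 247, 136, 125, 7204], [229.1, 309.6])]
foam corners [[212, 247], [295, 280], [250, 371], [160, 323]] [[662.0, 125.0], [449.0, 94.0], [418.0, 308.0], [632.0, 331.0]]
side ring 609.5 [236.77 329.2 ] [24.9 31.5] (153.3036809815951, 159.6319018404908, 162.82208588957056)
side ring 555.0 [195.26 307.2 ] [22.9 31.1] (152.21008403361344, 158.54789915966387, 161.6436974789916)
side ring 493.0 [259.77 287.56] [22.8 27.7] (153.6346516007533, 160.0282485875706, 162.8286252354049)
side ring 444.0 [222.59 268.15] [21.1 27.1] (151.9875, 158.59583333333333, 161.34375)
top [([156, 180, 88, 90, 4372], [197.8, 225.9])]
foam corners [[233, 180], [243, 258], [164, 269], [157, 191]] [[658.0, 126.0], [450.0, 98.0], [423.0, 304.0], [629.0, 329.0]]
top ring 465.0 [182.82 243.05] [22.1 27.1] (148.33864541832668, 152.6035856573705, 154.0996015936255)
top ring 451.0 [222.4  237.15] [21.6 26.9] (150.59631147540983, 154.81967213114754, 156.3237704918033)
top ring 442.5 [180.54 204.16] [21.4 26.6] (148.34237995824634, 152.6304801670146, 154.2108559498956)
top ring 424.5 [220.69 199.89] [21.5 25.5] (149.28478260869565, 153.6413043478261, 155.43260869565216)
```

View pics/c0.png

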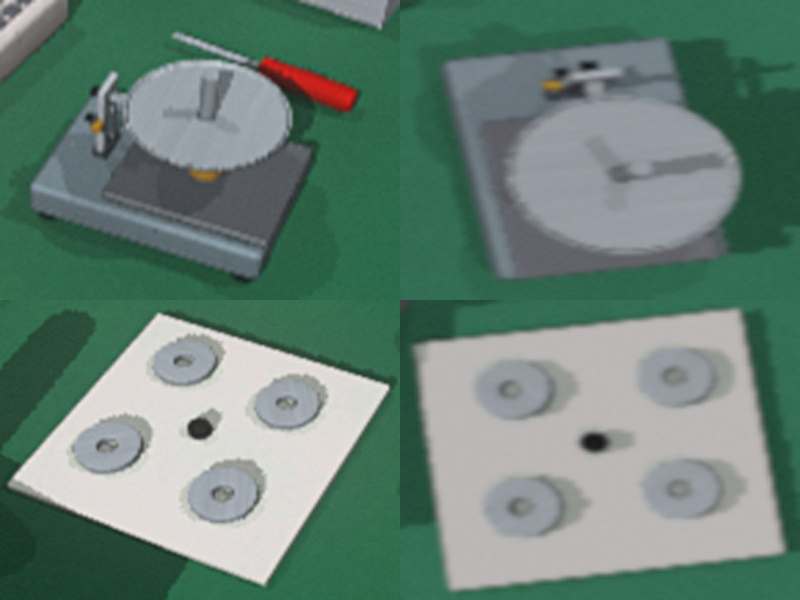

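The crop confirms four plain grey steel rings on the foam. They differ clearly from the black and orange ones. The spindle is a thin post with its tip near side (328,136) and top (380,211). Next I'll mask by blue tint, which excludes the shadows.

```bash
cat > r.py <<'E'
from h import *
def rings(n,im):
    hull=np.array([[212,247],[295,280],[250,371],[160,323]] if n=='side' else [[233,180],[243,258],[164,269],[157,191]])
    fm=cv2.fillConvexPoly(np.zeros(im.shape[:2],np.uint8),hull,1)
    f=cv2.GaussianBlur(im.astype(np.float32),(0,0),.7)
    m=((f[...,2]-f[...,0]>3)).astype(np.uint8)&fm; out=[]
    for q in cv2.findContours(m,cv2.RETR_EXTERNAL,cv2.CHAIN_APPROX_NONE)[0]:
        if cv2.contourArea(q)>120: e=cv2.fitEllipse(cv2.convexHull(q)); out.append((np.array(e[0]),np.round(e[1],1)))
    return out
if __name__=='__main__':
    I={n:cv2.cvtColor(cv2.imread(f'pics/{n}0.png'),cv2.COLOR_BGR2RGB) for n in C}
    a=rings('side',I['side']);b=rings('top',I['top'])
    for u,e in a:
        P=plane('side',u,18); v,e2=min(b,key=lambda q:np.hypot(*(q[0]-proj('top',P)))); X,err=tri(u,v)
        print(u.round(1),e,v.round(1),e2,'tri',X.round(1),np.round(err,1),'sideplane',P.round(1)[:2],'topplane',plane('top',v,18).round(1)[:2])
    # spindle: bright/dark profile crops
    for n,(y0,y1,x0,x1) in {'side':(128,152,318,340),'top':(203,222,366,392)}.items():
        print(n,y0,x0); print(cv2.cvtColor(I[n],cv2.COLOR_RGB2GRAY)[y0:y1,x0:x1])
E
python3 r.py
```

```text
[235.4 330.5] [24.6 26.7] [180.4 243.6] [19.9 20.3] tri [487.9 261.2  19.3] [0.2 0.2] sideplane [488.1 260.8] topplane [488.1 261.6]
[193.7 308.3] [22.9 26. ] [178.  204.4] [19.6 19.9] tri [591.3 270.3  19. ] [0.3 0.3] sideplane [591.5 269.9] topplane [591.7 270.7]
[258.7 288.4] [22.9 23.7] [219.9 237.6] [19.7 20.3] tri [502.6 158.1  19.8] [0.4 0.4] sideplane [502.9 157.2] topplane [503.1 158.6]
[221.4 268.7] [21.1 23.2] [218.5 200.1] [19.4 19.8] tri [602.2 163.2  19.5] [0.3 0.3] sideplane [602.6 162.5] topplane [602.8 163.6]
side 128 318
[[ 84  81  79  76  70  76  74  74  79  78  78  77  78 104 135 159 184 167
  161 151 108  83]
 [ 88  91  86  87  86  94  92  98  91  87  90  83  86  88  79  97 123 138
  167 181 164 155]
 [136 156 155 156 147 154 152 162 168 166 171 171 173 169 131 117  91  77
   97 123 138 145]
 [171 187 187 184 181 175 177 183 190 192 194 191 201 204 180 179 172 164
  155 114  73  73]
 [165 172 174 170 170 163 165 171 173 170 169 171 175 179 174 183 192 194
  186 172 151 146]
 [160 164 162 159 161 162 164 165 159 159 163 163 161 138 133 135 144 145
  166 175 180 17
[... 3061 characters left out ...]
28 135 143
  146 149 153 153 155 154 153 153]
 [154 154 154 154 153 148 137 123 108 102 105 125 140 145 146 148 151 152
  153 154 154 153 154 154 156 155]
 [154 154 153 155 153 149 143 138 136 133 135 143 151 154 154 154 154 155
  154 155 155 155 155 155 155 156]
 [152 153 153 152 150 147 144 142 144 142 143 146 152 154 156 155 154 155
  154 155 156 156 155 157 157 156]
 [152 152 152 153 150 147 143 143 143 142 144 149 154 155 154 155 155 156
  155 155 155 155 157 157 157 156]
 [152 153 153 154 152 149 145 144 144 144 149 153 155 157 156 157 156 155
  157 156 155 156 157 156 157 157]
 [153 153 153 154 154 151 147 145 145 145 150 154 156 156 157 157 155 156
  155 156 155 155 156 157 155 156]]
```

Run:
```python
from h import *
us,ut=(327.8,135.2),(379.9,211.1)
print(tri(us,ut),plane('side',us,157),plane('top',ut,157))
# spindle axis from side: base near (327.?,~149)
from scipy.spatial.transform import Rotation as Ro
s=arm.read_state(); M=Ro.from_quat(s['ee_rot']).as_matrix(); print(M.round(3)); p=np.array(s['position'])
for n,X in dict(a=[487.9,261.2],b=[591.3,270.3],c=[502.6,158.1],d=[602.2,163.2]).items(): print(n,(M.T@(np.array([*X,120])-p)).round(1))
# pointer / mark crops
I={n:arm.get_image(n) for n in C}
S=I['side'][125:170,275:320];T=I['top'][160:200,345:385]
r=lambda a:cv2.resize(a,(400,400),interpolation=cv2.INTER_CUBIC)
cv2.imwrite('pics/c1.png',np.hstack([r(S),r(T)])[:,:,::-1])
```

```text
(array([ 553.66627671, -226.47734954,  154.3090459 ]), [0.24406197800858423, 0.24406197800836132]) [ 552.52337744 -223.38532085  157.        ] [ 553.09644872 -225.837248    157.        ]
[[ 0.975 -0.222 -0.   ]
 [-0.222 -0.975 -0.002]
 [ 0.     0.002 -1.   ]]
a [417.8 261.3 110.9]
b [516.6 229.4 110.9]
c [455.  358.5 111.1]
d [551.  331.4 111.1]
```

View pics/c1.png

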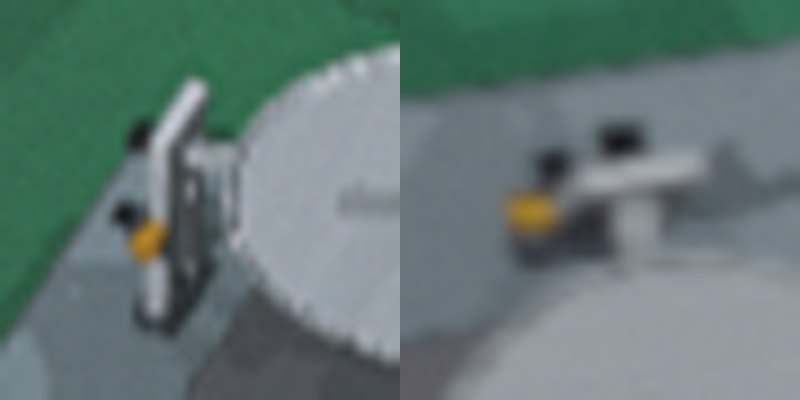

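The pointer end is at side (290.7,140.0), top (367,173.5). The mark is at side (289.1,149), top (360.2,176.5), beside the orange clamp. Moving over the nearest ring, c at (502.6,158.1).

{"method": "servo_tool", "body": {
  "rows": [
    [[66,455,358.5,150,0,0,0],[66,455,358.5,150,0,0,0],[66,455,358.5,150,0,0,0],[66,455,358.5,150,0,0,0],[66,455,358.5,150,0,0,0],[66,455,358.5,150,0,0,0],[66,455,358.5,150,0,0,0],[66,455,358.5,150,0,0,0],[66,455,358.5,150,0,0,0],[66,455,358.5,150,0,0,0]]
  ]
}}

```text
clock: 1.45
position: [503.7, 156.4, 80.4]
ee_rot: [0.994, -0.113, -0.0, 0.0]
contact_force: [-0.3, 0.2, -0.0]
gripper_width: 66.0
grasp_force: 0.0
```

Run:
```python
from h import *
P=tri((290.7,140),(367,173.5));M=tri((289.1,149),(360.2,176.5));print('pointer',P,'mark',M)
print('from spindle',(P[0]-[553.6,-226,0]).round(1))
```

```text
pointer (array([ 653.20333077, -212.53498352,  103.76431938]), [0.09588858722923548, 0.09588858722918013]) mark (array([ 650.37827864, -200.36123328,   82.68343906]), [0.1465825716806846, 0.14658257168085814])
from spindle [ 99.6  13.5 103.8]
```

{"method": "servo_tool", "body": {
  "rows": [
    [[66,-1.4,-1.4,40,0,0,0],[66,-1.4,-1.4,63,0,0,0],[66,-1.4,-1.4,66,0,0,0],[66,-1.4,-1.4,66,0,0,0]]
  ]
}}

```text
clock: 1.95
position: [502.2, 160.9, 15.8]
ee_rot: [0.994, -0.111, 0.0, -0.0]
contact_force: [-0.1, 0.2, 0.4]
gripper_width: 66.1
grasp_force: 0.0
```

{"method": "servo_tool", "body": {
  "rows": [
    [[66,1,2.6,2,0,0,0],[66,1,2.6,4,0,0,0],[66,1,2.6,4,0,0,0]]
  ]
}}

```text
clock: 2.33
position: [502.2, 157.8, 11.6]
ee_rot: [0.994, -0.112, 0.0, -0.0]
contact_force: [-0.4, 0.5, -0.6]
gripper_width: 66.2
grasp_force: 0.0
```

{"method": "servo_tool", "body": {
  "rows": [
    [[66,0,0,2,0,0,0],[66,0,0,4,0,0,0],[66,0,0,5,0,0,0],[66,0,0,5,0,0,0]]
  ]
}}

```text
clock: 2.82
position: [502.1, 157.7, 6.2]
ee_rot: [0.994, -0.112, -0.0, 0.0]
contact_force: [-0.2, -0.2, -0.2]
gripper_width: 65.8
grasp_force: 0.0
```

{"method": "servo_tool", "body": {
  "rows": [
    [[48,0,0,0,0,0,0],[48,0,0,0,0,0,0],[48,0,0,0,0,0,0],[48,0,0,0,0,0,0],[48,0,0,0,0,0,0]]
  ]
}}

```text
clock: 3.45
position: [503.8, 158.4, 9.2]
ee_rot: [0.994, -0.111, 0.002, -0.001]
contact_force: [-2.6, -1.0, 17.2]
gripper_width: 49.5
grasp_force: 62.6
```

Gripped, but the fingertips touch the foam. I'll regrip about 3.5 mm higher so the tips clear the pan later.

{"method": "servo_tool", "body": {
  "rows": [
    [[60,0,0,0,0,0,0],[60,0,0,-2,0,0,0],[60,0,0,-6.5,0,0,0],[48,0,0,-6.5,0,0,0],[48,0,0,-6.5,0,0,0],[48,0,0,-6.5,0,0,0],[48,0,0,-6.5,0,0,0]]
  ]
}}

```text
clock: 4.32
position: [502.5, 158.1, 13.9]
ee_rot: [0.994, -0.111, 0.001, -0.0]
contact_force: [-2.2, 0.8, 8.2]
gripper_width: 49.0
grasp_force: 54.1
```

{"method": "servo_tool", "body": {
  "rows": [
    [[48,0,0,-15,0,0,0],[48,0,0,-60,0,0,0],[48,10,26,-115,0,0,0],[48,30,76,-161,0,0,0],[48,54,138,-161,0,0,0],[48,78,200,-161,0,0,0],[48,102,262,-161,0,0,0],[48,124.3,318.4,-161,0,0,0],[48,124.3,318.4,-161,0,0,0],[48,124.3,318.4,-161,0,0,0]]
  ]
}}

```text
clock: 5.58
position: [552.0, -181.1, 173.4]
ee_rot: [0.994, -0.113, -0.001, -0.0]
contact_force: [-0.6, 0.4, -1.8]
gripper_width: 48.9
grasp_force: 54.1
```

```bash
cat > look.py <<'E'
from h import *
import sys
tag=sys.argv[1]; view=len(sys.argv)>2
I={n:arm.get_image(n) for n in C}
for n in C: cv2.imwrite(f'pics/{n}_{tag}.png',I[n][:,:,::-1])
s=arm.read_state(); print(s['clock'],s['position'].round(1) if hasattr(s['position'],'round') else s['position'],np.round(s['contact_force'],2),np.round(s['wrist_torque'],3))
if view:
    q=lambda a:cv2.resize(a,(400,400),interpolation=cv2.INTER_CUBIC)
    cv2.imwrite(f'pics/v_{tag}.png',np.hstack([q(I['side'][90:180,265:355]),q(I['top'][160:250,310:400])])[:,:,::-1])
E
python3 look.py a v
```

```text
5.675 [ 552.2 -179.4  173.7] [-0.81  0.35 -1.24] [0.049 0.055 0.016]
```

View pics/v_a.png

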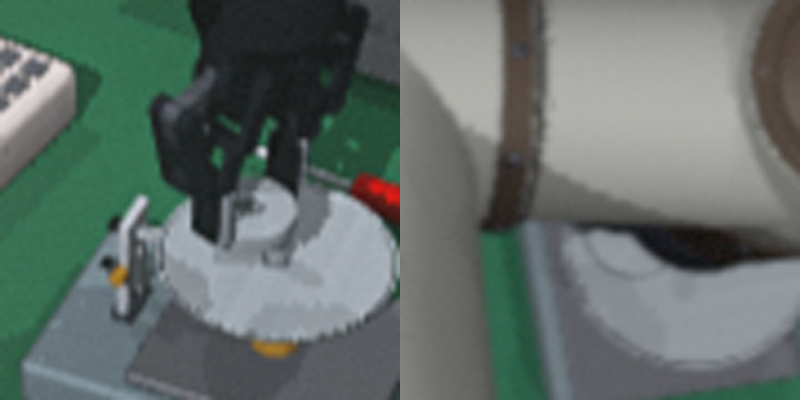

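The side view shows the ring held over the pan, with its bore at about (321.7,135.7). The arm hides the top view. Checking the ring and spindle consistency from the earlier clear images.

Run:
```python
from h import *
for y in (-224,-225.8,-227): print(proj('side',[553.1,y,157]),proj('side',[553.1,y,125]))
for z in (182,184,186): print(z,proj('side',[552.2,-179.4,z]),plane('side',(321.7,135.7),z))
im=cv2.imread('pics/side_a.png'); g=cv2.cvtColor(im,cv2.COLOR_BGR2GRAY); print(g[128:152,312:336])
# rough sizes of pan in top view: centre of pan disc at z=116
im=cv2.cvtColor(cv2.imread('pics/top0.png'),cv2.COLOR_BGR2RGB); g=cv2.cvtColor(im,cv2.COLOR_RGB2GRAY)
m=((g>128)&(cv2.cvtColor(im,cv2.COLOR_RGB2HSV)[...,1]<60)).astype(np.uint8); m[:, :335]=0; m[:,412:]=0; m[:183]=0; m[250:]=0
c=max(cv2.findContours(m,cv2.RETR_EXTERNAL,cv2.CHAIN_APPROX_NONE)[0],key=cv2.contourArea); e=cv2.fitEllipse(cv2.convexHull(c)); print(e,plane('top',e[0],115))
```

```text
[327.71373341 134.98299274] [326.62824159 144.89000419]
[328.06269657 134.58542291] [326.96956014 144.49278831]
[328.29495572 134.32081265] [327.19674061 144.22840277]
182 [319.89889663 137.12846604] [ 551.14798288 -186.22884274  182.        ]
184 [319.95876613 136.46613504] [ 550.09523123 -184.03576315  184.        ]
186 [320.01883661 135.80158069] [ 549.04247958 -181.84268355  186.        ]
[[ 33  32  44  39  33  33  37  70  86  80  76  77  58  31  32  32  34  32
   35  34  58  93  82 100]
 [ 31  32  40  41  33  33  46  84  93  89  82  77  60  42  32  29  34  33
   35  36  62  85  63  74]
 [ 34  33  43  37  34  33  53  89  92  87  83  92 112 113  75  43  29  30
   33  40  77  98  76  65]
 [ 35  32  40  37  37  33  65  89  87  88  91 122 144 148 128 106  63  34
   26  36  83 105  89  83]
 [ 33  33  38  34  33  39  65  92  86  85 102 142 146 144 145 144 117  81
   33  36  92 108 106 102]
 [ 32  30  34  42  59  85  80 102  98 108 148 163 159 158 160 159 159 144
   91  44 101 116 117 111]
 [ 29  30  42  99  99  99  84  93  87  94 139 176 173 172 167 169 167 170
  150  81 107 114 115 11
[... 1161 characters left out ...]
23 109 123 118 113 104 106
  105 146 172 171 171 170]
 [168 142 143 145 141 136 134 134 134 131 134 127  94 126 140 136 122 104
  125 169 173 170 170 170]
 [167 145 144 143 142 141 141 140 137 139 142 138  95 118 140 129 117  91
  129 162 162 170 173 169]
 [169 160 159 155 156 152 154 153 152 141 155 155 122 119 128 118 112  97
  136 151 152 162 169 170]
 [170 172 169 167 167 165 162 165 161 156 170 169 157 151 148 142 135 134
  150 151 151 153 163 162]
 [172 171 166 167 167 164 165 162 163 166 169 169 171 169 170 165 160 156
  151 150 152 154 151 154]]
((375.3880615234375, 212.84033203125), (56.16485595703125, 59.4303092956543), 156.8347625732422) [ 554.37020227 -226.39862272  115.        ]
```

The ring outline in the side view fits the TCP within about 0.7 mm, with its underside about 1.2 mm below the TCP. The spindle is at about (553.1,-225.8). Moving over it, just above the tip.

{"method": "servo_tool", "body": {
  "rows": [
    [[48,11.2,45,0,0,0,0],[48,11.2,45,0,0,0,0],[48,11.2,45,8,0,0,0],[48,11.2,45,11,0,0,0],[48,11.2,45,11,0,0,0],[48,11.2,45,11,0,0,0]]
  ]
}}

```text
clock: 6.42
position: [553.8, -226.2, 163.0]
ee_rot: [0.994, -0.111, 0.0, 0.0]
contact_force: [0.0, 0.3, -1.2]
gripper_width: 48.9
grasp_force: 54.1
```

```bash
python3 look.py b v; python3 look.py b2
```

```text
6.525 [ 553.8 -226.5  163. ] [ 0.26  0.41 -2.2 ] [-0.04   0.033 -0.01 ]
6.625 [ 553.7 -226.6  163. ] [ 0.11  0.29 -2.55] [-0.008  0.007  0.013]
```

View pics/v_b.png

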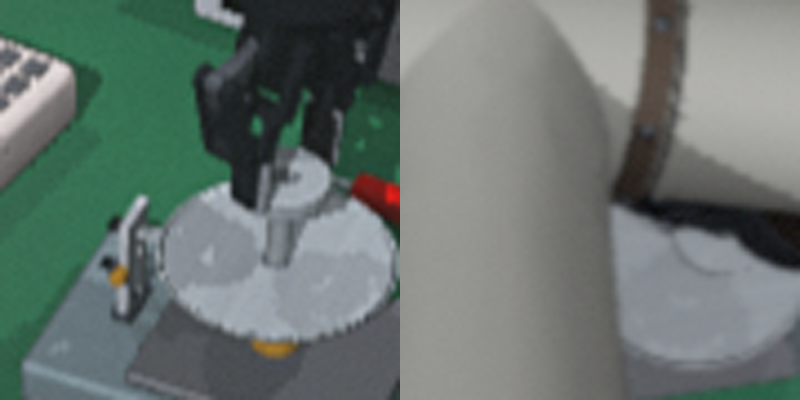

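The ring hangs just above the spindle tip, which shows below it at side (327.6,145). Lowering 12 mm gently to feel.

{"method": "servo_tool", "body": {
  "rows": [
    [[48,-0.4,-0.4,2,0,0,0],[48,-0.4,-0.4,4,0,0,0],[48,-0.4,-0.4,6,0,0,0],[48,-0.4,-0.4,8,0,0,0],[48,-0.4,-0.4,10,0,0,0],[48,-0.4,-0.4,12,0,0,0],[48,-0.4,-0.4,12,0,0,0],[48,-0.4,-0.4,12,0,0,0]]
  ]
}}

```text
clock: 7.62
position: [553.3, -226.2, 150.9]
ee_rot: [0.994, -0.112, 0.0, 0.0]
contact_force: [-0.2, 0.2, -1.1]
gripper_width: 49.0
grasp_force: 54.1
```

```bash
cat > feel.py <<'E'
from h import *
import sys
F=[];T=[]
for i in range(int(sys.argv[2]) if len(sys.argv)>2 else 4):
    im=arm.get_image('side'); s=arm.read_state(); F.append(s['contact_force']);T.append(s['wrist_torque'])
cv2.imwrite(f'pics/side_{sys.argv[1]}.png',im[:,:,::-1])
print(round(s['clock'],2),np.round(s['position'],1),'F',np.mean(F,0).round(2),np.std(F,0).round(2),'T',np.mean(T,0).round(3))
# pan lower edge near (320,~167): bright->dark column profile, and pointer blob
g=cv2.cvtColor(im,cv2.COLOR_RGB2GRAY).astype(int)
print('pan edge cols 310,320,330', [int(np.argmax(g[158:185,c]<120))+158 for c in (310,315,335)], g[164:176,315])
# pointer: dark blob left of column
sub=im[130:165,283:296].max(2); print(sub)
E
python3 feel.py c
```

```text
7.83 [ 553.4 -226.1  150.9] F [ 0.12  0.32 -2.15] [0.66 0.46 0.36] T [-0.008  0.011  0.011]
pan edge cols 310,320,330 [162, 164, 166] [109  79  78  77  78  78  76  77  79  80  76  77]
[[113 114 113 114 113 112 115 111 113 116 113 117 114]
 [115 113 113 111 112 116 114 112 116 115 115 118 116]
 [115 116 115 112 112 114 116 113 116 116 115 113 111]
 [113 114 113 114 115 113 112 117 113 116 114 113 114]
 [114 114 115 115 114 113 113 112 114 113 109 110 131]
 [114 109 115 113 114 112 113 114 113 110 110 120 167]
 [113 113 111 113 113 114 110 114 115 113 114 145 197]
 [112 112 111 115 112 113 114 114 114 114 129 169 192]
 [117 114 112 112 114 112 109  90  83 104 146 181 162]
 [115 112 112 112 114 111  94  49  48 102 172 178 118]
 [114 114 114 114 113 112  71  34  65 151 181 139  80]
 [113 112 113 113 116 111  69  52  87 173 170  87  79]
 [112 114 113 114 113 112  99 112 131 182 165  73  95]
 [113 113 115 113 112 108 132 147 156 180 168  72  85]
 [114 114 112 111 108 120 143 144 152 176 163  70  72]
 [113 113 112 114 111 140 147 143 154 174 156  71  80]
 [112 113 107 109 133 151 146 147 15
[... 309 characters left out ...]
34 139 145 126 163 163 139  81  64  83]
 [126 128 124 124 125 137 122 146 156 135  71  67  85]
 [124 125 124 125 125 126 119 123 143 150 116  71  88]
 [125 125 126 123 124 124 125 121 144 176 147  69  70]
 [126 125 124 125 125 124 123 127 152 174 144  69  52]
 [126 124 125 123 125 126 124 122 143 174 145  72  56]
 [124 125 123 123 124 123 120 111 133 175 133  70  60]
 [125 126 124 122 122 123 119  90 129 175 124  63  54]
 [125 124 124 122 122 124 119  72 102 128  97  54  50]
 [127 125 124 123 123 126 122  86  73  83  63  53  73]
 [124 125 125 124 125 124 124 112  98  96  79  66 100]
 [124 124 123 125 124 120 121 120 121 116 109 100 111]
 [120 124 122 121 123 124 120 121 124 119 124 116 113]]
```

Force and pointer (row about 140) are unchanged with the ring 7 mm below the tip, so the ring is over the spindle. Lowering on.

{"method": "servo_tool", "body": {
  "rows": [
    [[48,0,0,4,0,0,0],[48,0,0,8,0,0,0],[48,0,0,13,0,0,0],[48,0,0,18,0,0,0],[48,0,0,23,0,0,0],[48,0,0,28,0,0,0],[48,0,0,31,0,0,0],[48,0,0,33,0,0,0],[48,0,0,34,0,0,0]]
  ]
}}

```text
clock: 8.95
position: [553.3, -226.2, 116.8]
ee_rot: [0.994, -0.112, 0.0, 0.0]
contact_force: [-0.3, -1.0, -2.0]
gripper_width: 48.9
grasp_force: 54.2
```

```bash
cat > ptr.py <<'E'
from h import *
def blobs(im):
    g=im.max(2).astype(float)[128:172,282:292]
    w=np.clip(100-g,0,None); m=(w>12).astype(np.uint8); out=[]
    k,l,s,c=cv2.connectedComponentsWithStats(m)
    for i in range(1,k):
        if s[i,4]>=3:
            yy,xx=np.nonzero(l==i); ww=w[yy,xx]; out.append((round(float((xx*ww).sum()/ww.sum()+282),1),round(float((yy*ww).sum()/ww.sum()+128),2),int(s[i,4])))
    return out
E
cat > feel.py <<'E'
from ptr import *
import sys
F=[]
for i in range(int(sys.argv[2]) if len(sys.argv)>2 else 4):
    im=arm.get_image('side'); s=arm.read_state(); F.append(s['contact_force'])
cv2.imwrite(f'pics/side_{sys.argv[1]}.png',im[:,:,::-1])
print(round(s['clock'],2),np.round(s['position'],1),'F',np.mean(F,0).round(2),np.std(F,0).round(2),'blobs',blobs(im))
E
python3 feel.py d; python3 -c "
from ptr import *
print(blobs(cv2.imread('pics/side0.png')),proj('side',[653,-212.5,103]),proj('side',[653,-212.5,93]))"
```

```text
9.15 [ 553.4 -226.2  117. ] F [-0.1   0.28 -2.23] [0.43 0.39 0.36] blobs [(290.2, 139.94, 9), (288.9, 148.81, 8), (290.4, 160.62, 3)]
[(290.1, 139.76, 9), (288.9, 148.77, 8), (290.3, 160.34, 4)] [290.71845909 140.25255638] [290.67007706 143.1495173 ]
```

{"method": "servo_tool", "body": {
  "rows": [
    [[48,0,0,1.5,0,0,0],[48,0,0,3,0,0,0],[48,0,0,4.5,0,0,0],[48,0,0,6,0,0,0],[48,0,0,7.5,0,0,0],[48,0,0,9,0,0,0],[48,0,0,10.5,0,0,0],[48,0,0,12,0,0,0],[48,0,0,12,0,0,0]]
  ]
}}

```text
clock: 10.28
position: [553.4, -226.2, 104.8]
ee_rot: [0.994, -0.112, 0.0, 0.0]
contact_force: [-0.2, 0.1, 0.2]
gripper_width: 48.8
grasp_force: 54.3
```

```bash
python3 feel.py e 6
```

```text
10.57 [ 553.4 -226.1  104.9] F [-0.6   0.51 -0.01] [0.68 0.56 0.45] blobs [(289.9, 143.0, 5), (288.9, 148.8, 8), (290.4, 160.63, 3)]
```

The force is about 0 and the pan has sunk about 10 mm, so the ring's weight is on the pan. Opening, then rising.

{"method": "servo_tool", "body": {
  "rows": [
    [[54,0,0,0,0,0,0],[64,0,0,0,0,0,0],[66,0,0,0,0,0,0],[66,0,0,-5,0,0,0],[66,0,0,-25,0,0,0],[66,0,0,-75,0,0,0],[66,-10,-45,-75,0,0,0],[66,-16,-105,-75,0,0,0]]
  ]
}}

```text
clock: 11.58
position: [561.1, -120.0, 181.1]
ee_rot: [0.994, -0.113, 0.001, -0.0]
contact_force: [1.3, -0.3, -1.3]
gripper_width: 65.8
grasp_force: 0.0
```

```bash
python3 look.py f v; python3 -c "
from ptr import *
print(blobs(cv2.imread('pics/side_f.png')))"
```

```text
11.675 [ 561.7 -116.2  180.8] [-0.37 -0.5   0.19] [-0.009 -0.053 -0.045]
[(287.2, 137.9, 201), (290.4, 160.58, 3)]
```

View pics/v_f.png

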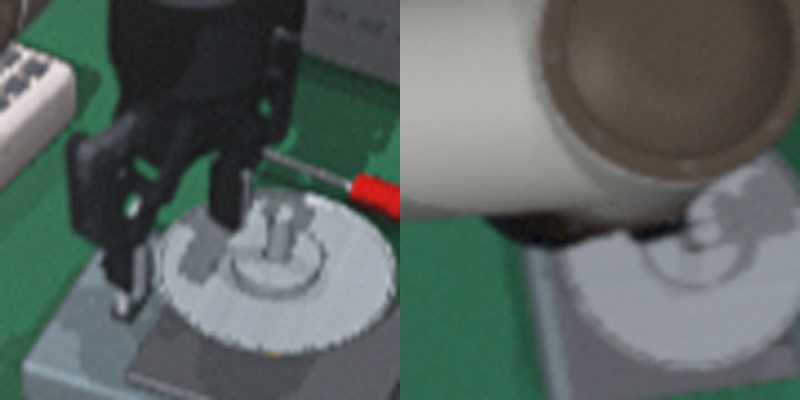

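Ring 1 lies flat on the pan around the spindle, centred near side (327,149). Next I'll fetch ring d at (602.2,163.2).

{"method": "servo_tool", "body": {
  "rows": [
    [[66,-5,-57,0,0,0,0],[66,-9,-114,0,0,0,0],[66,-14,-171,0,0,0,0],[66,-18,-228,0,0,0,0],[66,-22.8,-285.4,0,0,0,0],[66,-22.8,-285.4,55,0,0,0],[66,-22.8,-285.4,105,0,0,0],[66,-22.8,-285.4,140,0,0,0],[66,-22.8,-285.4,140,0,0,0]]
  ]
}}

```text
clock: 12.8
position: [600.3, 161.8, 37.0]
ee_rot: [0.994, -0.112, -0.003, 0.002]
contact_force: [-0.2, 0.1, 1.4]
gripper_width: 65.8
grasp_force: 0.0
```

```bash
python3 look.py g; python3 look.py g
python3 - <<'E'
from ptr import *
im=cv2.imread('pics/side_g.png'); b=blobs(im); print(b)
# height of pointer from side rows given known xy; mark likewise
from scipy.optimize import brentq
f=lambda xy,r:brentq(lambda z:proj('side',[*xy,z])[1]-r,40,150)
for r0,r in((139.76,b[0][1]),): print('pointer z0,z1',f((653.2,-212.5),r0),f((653.2,-212.5),r))
print('mark z',f((650.4,-200.4),148.8))
E
```

```text
12.9 [603.2 163.1  41. ] [ 0.42 -0.33  1.06] [-0.009 -0.049 -0.056]
13.0 [603.7 163.6  42.2] [0.23 0.07 0.54] [-0.038 -0.054 -0.076]
[(286.1, 141.46, 166)]
pointer z0,z1 104.59490871855466 98.75858632459965
mark z 83.32398128167088
```

{"method": "servo_tool", "body": {
  "rows": [
    [[66,0,0,15,0,0,0],[66,0,0,24,0,0,0],[66,0,0,27.5,0,0,0],[66,0,0,27.5,0,0,0],[66,0,0,27.5,0,0,0]]
  ]
}}

```text
clock: 13.62
position: [602.3, 163.2, 12.5]
ee_rot: [0.994, -0.112, 0.0, -0.0]
contact_force: [0.2, 0.8, 1.0]
gripper_width: 66.0
grasp_force: 0.0
```

{"method": "servo_tool", "body": {
  "rows": [
    [[48,0,0,0,0,0,0],[48,0,0,0,0,0,0],[48,0,0,0,0,0,0],[48,0,0,0,0,0,0],[48,0,0,-10,0,0,0],[48,0,0,-50,0,0,0],[48,0,0,-110,0,0,0],[48,2,20,-162.5,0,0,0],[48,7,70,-162.5,0,0,0],[48,12,125,-162.5,0,0,0]]
  ]
}}

```text
clock: 14.88
position: [585.6, 37.8, 175.5]
ee_rot: [0.994, -0.111, 0.0, -0.0]
contact_force: [0.2, 0.1, -1.8]
gripper_width: 48.8
grasp_force: 57.3
```

{"method": "servo_tool", "body": {
  "rows": [
    [[48,5,50,0,0,0,0],[48,10,105,0,0,0,0],[48,16,160,0,0,0,0],[48,21,215,0,0,0,0],[48,26.7,265.5,0,0,0,0],[48,26.7,265.5,0,0,0,0],[48,26.7,265.5,12,0,0,0],[48,26.7,265.5,20,0,0,0],[48,26.7,265.5,20,0,0,0],[48,26.7,265.5,20,0,0,0]]
  ]
}}

```text
clock: 16.12
position: [553.5, -225.5, 154.9]
ee_rot: [0.994, -0.111, 0.0, 0.0]
contact_force: [-1.2, -1.1, -1.4]
gripper_width: 48.9
grasp_force: 57.3
```

```bash
python3 feel.py h 5
```

```text
16.38 [ 553.4 -226.1  155.2] F [ 0.01 -0.52 -1.62] [0.36 0.31 0.55] blobs [(290.0, 142.58, 7), (288.9, 148.8, 8), (290.4, 160.6, 3)]
```

{"method": "servo_tool", "body": {
  "rows": [
    [[48,0,0,2,0,0,0],[48,0,0,4,0,0,0],[48,0,0,6,0,0,0],[48,0,0,8,0,0,0],[48,0,0,10,0,0,0],[48,0,0,12,0,0,0],[48,0,0,14,0,0,0],[48,0,0,14,0,0,0]]
  ]
}}

```text
clock: 17.38
position: [553.0, -226.2, 140.6]
ee_rot: [0.994, -0.112, -0.0, -0.0]
contact_force: [-1.1, -0.8, -1.4]
gripper_width: 49.0
grasp_force: 57.3
```

```bash
python3 feel.py i 5
```

```text
17.62 [ 553.2 -226.2  140.9] F [-0.26 -0.02 -2.28] [0.52 0.81 0.3 ] blobs [(290.0, 142.57, 7), (288.9, 148.8, 8), (290.4, 160.63, 3)]
```

The second ring is inserted: pointer and force are unchanged. Lowering it onto ring 1.

{"method": "servo_tool", "body": {
  "rows": [
    [[48,0,0,5,0,0,0],[48,0,0,11,0,0,0],[48,0,0,16,0,0,0],[48,0,0,20,0,0,0],[48,0,0,22,0,0,0],[48,0,0,23.5,0,0,0],[48,0,0,25,0,0,0],[48,0,0,26.5,0,0,0],[48,0,0,28,0,0,0],[48,0,0,28,0,0,0]]
  ]
}}

```text
clock: 18.88
position: [553.3, -226.2, 112.8]
ee_rot: [0.994, -0.112, 0.0, 0.0]
contact_force: [0.3, 0.1, -0.9]
gripper_width: 49.2
grasp_force: 57.4
```

{"method": "servo_tool", "body": {
  "rows": [
    [[48,0,0,1.5,0,0,0],[48,0,0,3,0,0,0],[48,0,0,4.5,0,0,0],[48,0,0,6,0,0,0],[48,0,0,6,0,0,0]]
  ]
}}

```text
clock: 19.5
position: [553.3, -226.3, 106.8]
ee_rot: [0.994, -0.112, 0.0, 0.0]
contact_force: [-0.2, -0.4, 0.3]
gripper_width: 49.0
grasp_force: 57.5
```

```bash
python3 feel.py j 6
```

```text
19.8 [ 553.3 -226.3  106.9] F [ 0.06  0.1  -0.18] [0.32 0.4  0.38] blobs [(289.4, 147.55, 15), (290.4, 160.6, 3)]
```

{"method": "servo_tool", "body": {
  "rows": [
    [[54,0,0,0.6,0,0,0],[64,0,0,0.6,0,0,0],[66,0,0,0,0,0,0],[66,0,0,-5,0,0,0],[66,0,0,-25,0,0,0],[66,0,0,-73,0,0,0],[66,-15,-40,-73,0,0,0],[66,-35,-94,-73,0,0,0],[66,-55,-148,-73,0,0,0],[66,-76,-203,-73,0,0,0]]
  ]
}}

```text
clock: 21.05
position: [523.9, -9.8, 180.5]
ee_rot: [0.994, -0.112, 0.001, -0.0]
contact_force: [0.6, -0.1, -0.2]
gripper_width: 65.9
grasp_force: 0.0
```

{"method": "servo_tool", "body": {
  "rows": [
    [[66,-20,-54,0,0,0,0],[66,-40,-107,0,0,0,0],[66,-60,-161,0,0,0,0],[66,-80,-215,0,0,0,0],[66,-96,-257.8,20,0,0,0],[66,-96,-257.8,80,0,0,0],[66,-96,-257.8,135,0,0,0],[66,-96,-257.8,135,0,0,0],[66,-96,-257.8,135,0,0,0]]
  ]
}}

```text
clock: 22.18
position: [489.2, 262.2, 46.9]
ee_rot: [0.994, -0.111, 0.001, -0.001]
contact_force: [-0.1, 0.1, 0.4]
gripper_width: 66.0
grasp_force: 0.0
```

```bash
python3 feel.py k 1
python3 - <<'E'
from h import *
T=arm.get_image('top'); cv2.imwrite('pics/top_k.png',T[:,:,::-1]); S=cv2.imread('pics/side_k.png')[:,:,::-1]
q=lambda a:cv2.resize(a,(400,400),interpolation=cv2.INTER_CUBIC)
cv2.imwrite('pics/v_k.png',np.hstack([q(S[130:170,275:315]),q(T[155:235,330:410])])[:,:,::-1])
E
```

```text
22.23 [489.5 262.5  47.6] F [-1.52  0.44  0.76] [0. 0. 0.] blobs [(289.4, 147.54, 21), (282.5, 150.19, 8), (290.5, 160.47, 6)]
```

View pics/v_k.png

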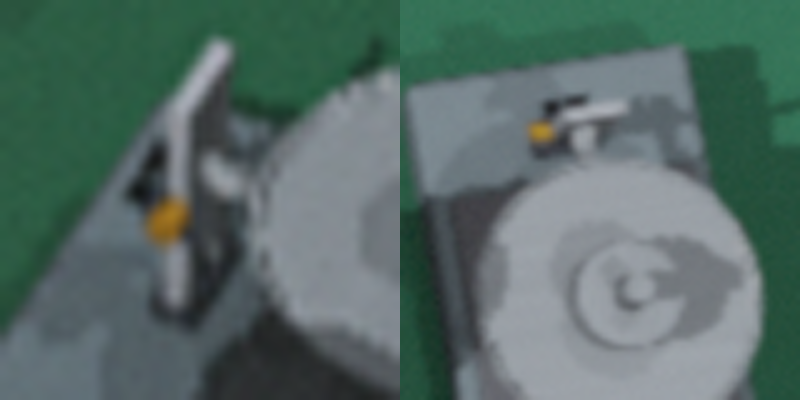

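Side: the pointer end is now near (290.7,145.7) and the mark at (289.2,148.8), close together. That needs a precise measurement, so I'll average frames with the arm parked here.

Run:
```python
from h import *
A={n:np.mean([arm.get_image(n).astype(np.float32) for _ in range(8)],0) for n in C}
np.savez('avg.npz',**A); s=arm.read_state(); print(s['clock'],np.round(s['position'],1))
S=A['side'].max(2).round().astype(int); T=A['top'].max(2).round().astype(int)
print('side rows142.. cols284..'); print(S[141:154,284:298]); print('top rows 168.. cols 354'); print(T[169:184,354:376])
o={n:cv2.imread(f'pics/{n}0.png').max(2) for n in C}
print('before side'); print(o['side'][135:154,284:298]); print('before top'); print(o['top'][169:184,354:376])
```

```text
23.075 [487.7 261.2  44.7]
side rows142.. cols284..
[[ 92  92  93  94  92  89  97 127 155 154  87  62  64  71]
 [ 91  92  92  93  90  91 114 129 150 137  72  62  64  76]
 [ 92  92  92  91  89 105 104 115 149 138  70  62  64  74]
 [ 92  93  93  89  99 113  70  83 145 139  68  64  68  68]
 [ 92  91  90  92 114  90  36  64 145 131  72  95 112  78]
 [ 90  89  89 112 118  60  32  71 144 122  78 123 145 122]
 [ 90  87  97 118  93  52  64  90 145 122  77 119 156 152]
 [ 90  91 113 102  50  38  67  92 146 123  71  91 134 158]
 [ 86 108 119  82  34  31  59  76 128 113  69  67  86 117]
 [ 95 119 119 102  85  55  72 115 142 122  67  65  63  60]
 [114 121 121 122 119  81 122 152 154 118  62  66  64  54]
 [122 122 120 122 120 104 139 147 139  87  62  66  63  56]
 [122 121 120 120 120 106 123 128 122  64  60  66  65  54]]
top rows 168.. cols 354
[[111 113 117 119 122 124 130 137 140 140 141 142 142 142 143 142 142 143
  142 142 142 142]
 [125 124 125 125 127 127 133 140 143 143 143 142 142 142 143 143 144 144
  143 143 142 142]
 [129 127 127 127 128 127 130 136 143 144 143 143 142 143 142 143 144 
[... 2980 characters left out ...]
0 135 135 150 161 166 170 174
  174 169 160 137]
 [123 123 122 115  96  61  54  82 123 152 168 170 169 169 172 172 170 168
  162 153 142 128]
 [121 120 115 108  90  72  81 107 131 153 165 166 163 155 148 141 130 123
  118 110 111 110]
 [120 109 112 114 109 102 100 116 120 122 123 120 123 127 126 122 109  87
   82  89  96 102]
 [116 120 140 151 152 144 124 110 100  87  82  86 113 137 141 137 122  93
   83  86  93  98]
 [118 118 140 157 159 151 125  93  75  62  59  77 115 145 151 149 133 100
   88  94  96  98]
 [119 107 117 126 127 120  95  70  57  54  52  73 116 150 156 154 138 108
  104 114 116 116]
 [119 106  89  88  93  83  67  60  57  54  59  78 113 143 151 151 140 117
  118 122 122 120]]
```

Run:
```python
from h import *
for yaw in (8,9.3,10.5):
    a=np.deg2rad(yaw); ex=np.array([np.cos(a),np.sin(a),0]); ey=np.array([-np.sin(a),np.cos(a),0])
    st=np.array([653.2,-212.5,0])-108*ex
    for zp in (103,83.5):
        P=st+108*ex+[0,0,zp]
        for d in (0,2,4):
            M=P+12.5*ey-[0,0,d]; print(yaw,zp,d,'side',proj('side',P).round(2),(proj('side',M)-proj('side',P)).round(2),'top',proj('top',P).round(2),(proj('top',M)-proj('top',P)).round(2))
    print('in 6mm',(proj('side',P-6*ex)-proj('side',P)).round(2),'stem',st.round(1))
# housing yaw by edges in top image
g=cv2.cvtColor(cv2.imread('pics/top0.png'),cv2.COLOR_BGR2GRAY)
hsv=cv2.cvtColor(cv2.imread('pics/top0.png'),cv2.COLOR_BGR2HSV)
m=(hsv[...,1]<90).astype(np.uint8); m=cv2.morphologyEx(m,cv2.MORPH_OPEN,np.ones((5,5),np.uint8))
# top edge (far) of housing: per column first row with low sat
pts=[(c,next(r for r in range(155,200) if m[r,c])) for c in range(338,384)]
l=cv2.fitLine(np.float32(pts),cv2.DIST_HUBER,0,.01,.01).ravel(); print('far edge deg',np.degrees(np.arctan2(l[1],l[0])))
pts=[(next(c for c in range(320,360) if m[r,c]),r) for r in range(178,243)]
l=cv2.fitLine(np.float32(pts),cv2.DIST_HUBER,0,.01,.01).ravel(); print('left edge deg',np.degrees(np.arctan2(l[0],l[1])))
```

```text
8 103 0 side [290.65 140.23] [-1.93  2.83] top [366.93 173.61] [-5.    0.72]
8 103 2 side [290.65 140.23] [-1.94  3.42] top [366.93 173.61] [-5.18  0.9 ]
8 103 4 side [290.65 140.23] [-1.94  4.  ] top [366.93 173.61] [-5.37  1.08]
8 83.5 0 side [290.56 145.84] [-1.9   2.83] top [365.09 175.36] [-4.9  0.7]
8 83.5 2 side [290.56 145.84] [-1.91  3.4 ] top [365.09 175.36] [-5.08  0.88]
8 83.5 4 side [290.56 145.84] [-1.92  3.96] top [365.09 175.36] [-5.25  1.05]
in 6mm [2.04 0.61] stem [ 546.3 -227.5    0. ]
9.3 103 0 side [290.65 140.23] [-1.83  2.86] top [366.93 173.61] [-4.98  0.83]
9.3 103 2 side [290.65 140.23] [-1.84  3.44] top [366.93 173.61] [-5.16  1.01]
9.3 103 4 side [290.65 140.23] [-1.85  4.03] top [366.93 173.61] [-5.34  1.19]
9.3 83.5 0 side [290.56 145.84] [-1.81  2.86] top [365.09 175.36] [-4.88  0.81]
9.3 83.5 2 side [290.56 145.84] [-1.81  3.43] top [365.09 175.36] [-5.06  0.99]
9.3 83.5 4 side [290.56 145.84] [-1.82  3.99] top [365.09 175.36] [-5.23  1.16]
in 6mm [2.06 0.58] stem [ 546.6 -230.     0. ]
10.5 103 0 side [290.65 140.23] [-1.74  2.89] top [366.93 173.61] [-4.96  0.93]
10.5 103 2 side [290.65 140.23] [-1.75  3.47] top [366.93 173.61] [-5.14  1.11]
10.5 103 4 side [290.65 140.23] [-1.75  4.05] top [366.93 173.61] [-5.32  1.29]
10.5 83.5 0 side [290.56 145.84] [-1.72  2.88] top [365.09 175.36] [-4.86  0.91]
10.5 83.5 2 side [290.56 145.84] [-1.72  3.45] top [365.09 175.36] [-5.04  1.09]
10.5 83.5 4 side [290.56 145.84] [-1.73  4.01] top [365.09 175.36] [-5.21  1.26]
in 6mm [2.07 0.56] stem [ 547.  -232.2    0. ]
far edge deg -8.429919
left edge deg 9.9747505
```

```bash
cat > pan.py <<'E'
from h import *
def edge(g,cols,r0,r1):
    out=[]
    for c in cols:
        p=cv2.GaussianBlur(g[r0:r1,c:c+1],(1,3),0.5).ravel(); d=np.diff(p); i=int(np.argmin(d[1:-1]))+1
        hi=p[max(i-3,0):max(i-1,1)].mean(); lo=p[i+2:i+5].mean(); h=(hi+lo)/2
        k=next((k for k in range(max(i-2,0),i+3) if p[k]>=h>p[k+1]),None)
        out.append(np.nan if k is None else r0+k+(p[k]-h)/(p[k]-p[k+1]))
    return np.array(out)
if __name__=='__main__':
    cols=range(308,350); L={}
    for t in ['side0','side_f','side_h','side_k','avg']:
        g=np.load('avg.npz')['side'].mean(2) if t=='avg' else cv2.imread(f'pics/{t}.png').astype(np.float32).mean(2)
        L[t]=edge(g.astype(np.float32),cols,155,182)
    for t in L: print(t,np.round(L[t][::3],1),'median shift',np.nanmedian(L[t]-L['side0']).round(2))
    # px per mm for rim front point
    c=np.array([553.5,-226.,0]); th=np.linspace(0,6.28,721); 
    def low(z):
        P=np.array([proj('side',c+[70*np.cos(a),70*np.sin(a),z]) for a in th]); lo=P[P[:,1]>P[:,1].mean()]; o=np.argsort(lo[:,0]); return np.interp(np.array(cols),lo[o,0],lo[o,1])
    for s in (9,18,20): print(s,np.round(np.median(low(116-s)-low(116)),3), low(116)[::3].round(1) if s==9 else '')
E
python3 pan.py
```

```text
side0 [159.9 161.9 162.6 164.2 164.8 165.9 166.1 165.8 165.8 165.6 164.7 163.9
 162.5 160.1] median shift 0.0
side_f [162.7 164.9 165.9 166.6 167.9 167.6 169.  168.8 168.7 167.6 167.4 166.6
 164.8 163.1] median shift 2.76
side_h [162.8 164.9 166.  166.7 167.9 167.7 168.9 168.8 168.7 167.4 167.2 166.6
 164.8 162.9] median shift 2.71
side_k [162.5 163.3 168.5 169.5 170.8 170.8 171.1 171.4 170.8 170.9 169.8 168.7
 167.5 165.3] median shift 5.07
avg [162.8 163.4 168.7 169.2 170.8 170.8 171.1 171.4 170.8 170.8 169.8 168.7
 167.5 165.4] median shift 5.07
9 2.645 [160.5 162.2 163.6 164.6 165.3 165.9 166.1 166.2 166.1 165.7 165.1 164.1
 162.9 161.1]
18 5.25 
20 5.823
```

The pan rim shows the pan has sunk about 17.5–18 mm, while the mark is 20–21 mm below the empty pointer. The pointer is still about 2 mm above the mark, so a third ring is needed. Taking ring a at (487.9,261.2), which I'm already above.

{"method": "servo_tool", "body": {
  "rows": [
    [[66,0.2,0,16,0,0,0],[66,0.2,0,28,0,0,0],[66,0.2,0,32,0,0,0],[66,0.2,0,32,0,0,0],[66,0.2,0,32,0,0,0]]
  ]
}}

```text
clock: 23.7
position: [488.2, 261.4, 13.0]
ee_rot: [0.994, -0.112, 0.0, -0.0]
contact_force: [0.2, 0.9, 0.8]
gripper_width: 66.4
grasp_force: 0.0
```

{"method": "servo_tool", "body": {
  "rows": [
    [[48,0,0,0,0,0,0],[48,0,0,0,0,0,0],[48,0,0,0,0,0,0],[48,0,0,0,0,0,0],[48,0,0,-10,0,0,0],[48,0,0,-50,0,0,0],[48,0,0,-110,0,0,0],[48,5,15,-162,0,0,0],[48,24,65,-162,0,0,0],[48,43,116,-162,0,0,0]]
  ]
}}

```text
clock: 24.95
position: [503.9, 137.7, 175.8]
ee_rot: [0.994, -0.111, 0.001, -0.001]
contact_force: [1.4, 0.5, -3.2]
gripper_width: 49.5
grasp_force: 57.6
```

{"method": "servo_tool", "body": {
  "rows": [
    [[48,19,51,0,0,0,0],[48,39,104,0,0,0,0],[48,58,157,0,0,0,0],[48,78,210,0,0,0,0],[48,97,262,0,0,0,0],[48,115,311,0,0,0,0],[48,128.8,344.8,0,0,0,0],[48,128.8,344.8,10,0,0,0],[48,128.8,344.8,25,0,0,0],[48,128.8,344.8,25,0,0,0]]
  ]
}}

```text
clock: 26.2
position: [551.7, -224.9, 147.7]
ee_rot: [0.994, -0.111, -0.002, -0.0]
contact_force: [-0.2, -0.7, -1.6]
gripper_width: 49.4
grasp_force: 57.6
```

```bash
python3 feel.py l 5
```

```text
26.45 [ 553.6 -225.7  150.4] F [ 0.47  0.07 -1.37] [0.5  0.36 0.47] blobs [(289.3, 147.52, 15), (290.4, 160.64, 3)]
```

{"method": "servo_tool", "body": {
  "rows": [
    [[48,0,0,3,0,0,0],[48,0,0,6,0,0,0],[48,0,0,8,0,0,0],[48,0,0,10,0,0,0],[48,0,0,12,0,0,0],[48,0,0,14,0,0,0],[48,0,0,16,0,0,0],[48,0,0,17,0,0,0],[48,0,0,17,0,0,0]]
  ]
}}

```text
clock: 27.58
position: [553.1, -226.2, 132.7]
ee_rot: [0.994, -0.112, -0.0, 0.0]
contact_force: [0.3, 0.3, -1.8]
gripper_width: 48.9
grasp_force: 57.7
```

```bash
python3 feel.py m 6
python3 - <<'E'
from pan import *
L={t:edge(cv2.imread(f'pics/{t}.png').astype(np.float32).mean(2),range(308,350),155,182) for t in('side0','side_j','side_l','side_m')}
for t in L: print(t,np.nanmedian(L[t]-L['side0']).round(2))
E
```

```text
27.88 [ 553.2 -226.3  132.9] F [ 0.   -0.   -1.68] [0.65 0.53 0.69] blobs [(289.3, 147.47, 16), (290.4, 160.6, 3)]
side0 0.0
side_j 5.61
side_l 5.14
side_m 5.04
```

Inserted with the pan unmoved. Lowering onto ring 2.

{"method": "servo_tool", "body": {
  "rows": [
    [[48,0,0,4,0,0,0],[48,0,0,8,0,0,0],[48,0,0,10.5,0,0,0],[48,0,0,12,0,0,0],[48,0,0,13.5,0,0,0],[48,0,0,15,0,0,0],[48,0,0,16.5,0,0,0],[48,0,0,18,0,0,0],[48,0,0,19.5,0,0,0],[48,0,0,21,0,0,0]]
  ]
}}

```text
clock: 29.12
position: [553.2, -226.2, 111.9]
ee_rot: [0.994, -0.112, 0.0, 0.0]
contact_force: [-1.0, 0.3, -0.7]
gripper_width: 48.9
grasp_force: 57.8
```

```bash
python3 feel.py n 8
python3 - <<'E'
from pan import *
L={t:edge(cv2.imread(f'pics/{t}.png').astype(np.float32).mean(2),range(308,350),155,182) for t in('side0','side_n')}
print(np.nanmedian(L['side_n']-L['side0']).round(2),(L['side_n']-L['side0'])[::3].round(1))
E
```

```text
29.52 [ 553.2 -226.2  111.9] F [-0.37  0.43  0.21] [0.29 0.41 0.49] blobs [(289.1, 148.47, 9), (290.4, 160.59, 3)]
7.84 [7.6 8.3 8.6 8.  8.1 8.2 7.5 7.9 8.  6.9 7.1 6.4 7.  7.9]
```

{"method": "servo_tool", "body": {
  "rows": [
    [[54,0,0,0,0,0,0],[64,0,0,0,0,0,0],[66,0,0,0,0,0,0],[66,0,0,-5,0,0,0],[66,0,0,-25,0,0,0],[66,0,0,-80,0,0,0],[66,-15,-40,-100,0,0,0],[66,-35,-94,-100,0,0,0],[66,-55,-148,-100,0,0,0],[66,-76,-203,-100,0,0,0]]
  ]
}}

```text
clock: 30.78
position: [523.9, -9.8, 212.5]
ee_rot: [0.994, -0.112, 0.001, -0.0]
contact_force: [1.1, -0.1, 0.2]
gripper_width: 66.1
grasp_force: 0.0
```

{"method": "servo_tool", "body": {
  "rows": [
    [[66,-20,-54,0,0,0,0],[66,-40,-107,0,0,0,0],[66,-60,-161,0,0,0,0],[66,-80,-215,0,0,0,0],[66,-80,-215,0,0,0,0],[66,-80,-215,0,0,0,0],[66,-80,-215,0,0,0,0]]
  ]
}}

```text
clock: 31.65
position: [493.9, 214.9, 212.0]
ee_rot: [0.994, -0.112, 0.0, 0.0]
contact_force: [-0.1, 0.0, 0.5]
gripper_width: 66.0
grasp_force: 0.0
```

```bash
python3 feel.py o 3
python3 - <<'E'
from pan import *
L={t:edge(cv2.imread(f'pics/{t}.png').astype(np.float32).mean(2),range(308,350),155,182) for t in('side0','side_o')}
print(np.nanmedian(L['side_o']-L['side0']).round(2))
T=arm.get_image('top'); S=cv2.imread('pics/side_o.png')[:,:,::-1]
q=lambda a:cv2.resize(a,(400,400),interpolation=cv2.INTER_CUBIC)
cv2.imwrite('pics/v_o.png',np.hstack([q(S[115:185,270:340+10][:, :80]),q(T[155:235,330:410])])[:,:,::-1])
E
```

```text
31.8 [494.1 214.9 212. ] F [ 0.06 -0.08 -0.31] [0.35 0.23 0.35] blobs [(282.8, 149.81, 7)]
8.82
```

View pics/v_o.png

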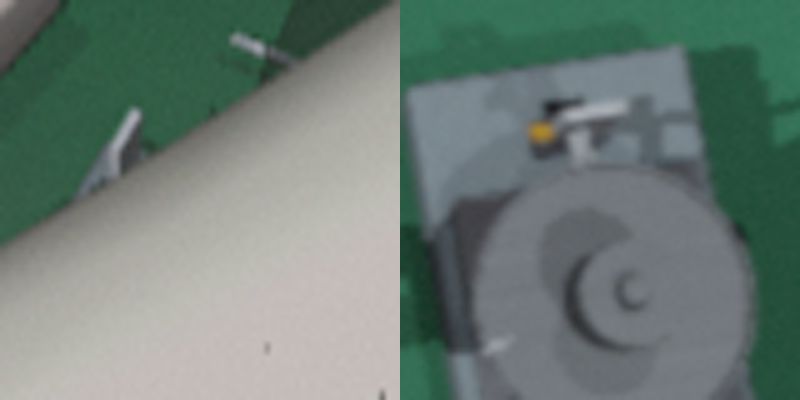

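The top view shows the three rings stacked flat around the spindle at (376,213), with the gripper well clear. The arm blocks the side view. Just before release, with the weight on the pan, the pan had sunk about 27 mm, which is past the mark at about 21 mm. Handing in.

```bash
python3 -c "
from bench import arm
print(arm.job_done())"
```

```text
the job is handed in; nothing more can be done
None
```

I put three rings on the spindle, left the fourth on the foam, and handed the job in at about 32 s; with two rings the pointer was about 2 mm above the mark, and the third took the pan to about 27 mm, past the mark at about 21 mm (measured just before release, as the arm hid the pointer afterwards).

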